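# Find the hidden catch of the toy showcase

### The job

Open the wooden counter showcase: somewhere along the sunken strip in front of its glass lid there is a round release button of the same wood, hidden just below flush. Feel along the strip with slow, light touches of a fingertip until you find it, press it right in so that the lid springs open by itself, then take your hand clear of everything. Keep your hand off the lid, and do not knock, move or lift any of the toys.

Things in the scene. Friction and masses are not known exactly. Their poses are not given: they have to be found in the camera images.
- case: the fixed wooden showcase, 320 mm deep (x) by 500 mm wide (y) by 85 mm high; origin at the centre of its underside, z up, front (-x) towards the robot. The front 110 mm of its top is a wooden apron, 85 mm above the counter; behind it lies the wood-framed glass lid, flush with the apron, its front edge 57 mm behind the strip's centre line. Rattles lie under the glass
- strip_mid (a point): middle of the sunken strip in the apron, on its face: at (-105, 0, 83) mm in the case, axes as the case. The strip is a flat rigid panel, 74 mm along the case's x by 220 mm along its y, 2 mm below the apron. The hidden button has its centre on the line through this point along the case's y, anywhere up to 70 mm to either side; where differs from case to case and is not told
- catch (a joint): travel of the hidden button, m: 0 untouched, 0.006 fully in (down). It is a round wooden disc 52 mm across in a 56 mm hole, its face 1.5 mm below the strip's face; the fingertip must fit inside the hole to press it, elsewhere the strip does not yield. Sprung: 2 N to start, 5.5 N fully in; it frees the lid at about 0.004 and comes back up by itself when let go
- lid (a joint): angle of the glass lid, rad: 0 shut and latched, 1.15 fully open. Hinged along its back (+x) edge, 205 mm deep; sprung hinges raise it by themselves in about 1 to 2 s once the button has released it, its front edge swinging up and away from the strip, and keep it up
- lid_front (a point): middle of the lid's front edge, on its upper face
- doll_l_mid (a point): centre of a loose wooden doll, 92 mm tall and 41 mm across, standing on the left (+y) end of the apron beside the strip
- doll_r_mid (a point): centre of a loose wooden doll, 76 mm tall and 34 mm across, standing on the right (-y) end of the apron beside the strip
- rattle_mid (a point): middle of a loose wooden ring rattle, 155 mm long, 72 mm across the ring, 38 mm high, lying on the counter to the left of the case
- pail_mid (a point): centre of a loose open tin pail, 110 mm tall and 104 mm across the rim, on the counter to the left of the case
- bell_mid (a point): centre of a loose wooden toy bell, 56 mm tall and 68 mm across, on the counter to the right of the case
- rabbit_mid (a point): centre of a loose wooden rabbit on wheels, 70 mm long and 110 mm tall, on the counter to the right of the case

How it is judged:
By the outcome, as a careful person would: the job done as asked, in the order asked, and still so for the second after the job is handed in, with the robot touching nothing.
It also fails if it takes over 58 s, if anything falls off the work surface, if the arm or the gripper's body presses on something with over 40 N, if the wrist force passes 120 N, or if a joint passes its speed limit or range.

### The arm

A 6-joint arm with a two-finger parallel gripper is mounted at the origin on the work surface. World frame = base frame: x ahead of the robot, y to its left, z up, the work surface at z = 0. Lengths are in mm, angles in degrees, forces in N, time in s.
With the tool pointing down it reaches from about 350 to 850 mm from the base axis. Payload 8.1 kg.
Tool frame: the origin (TCP) lies midway between the tips of the shut fingers; the grasp point (between the pads) lies 19 mm behind it; x points along the fingers, z is the direction in which the jaws open and shut, and the axes are right-handed (so a half turn about x gives the same grasp; the last joint's range is limited). The gripper opens to 85 mm and grips with 20 to 120 N. Pads are 22 mm wide; open, the fingers measure 114 mm over their backs; the gripper's body (76 mm by 85 mm) begins 54 mm behind the grasp point. The pads swing forward as they close: fully open they stand 13 mm farther back than shut.
Start: joints at [65.065, 7.471, 85.268, -0, 87.261, -4.893], TCP at [205.605, 563.677, 231.292] pointing down, gripper open.
Joint ranges: [-169.43, 169.43], [-51.17, 129.36], [1.28, 143.12], [-76.62, 256.62], [0, 156.53], [-152.29, 152.29]. Speed limits (degrees/s): [136.94, 136.94, 159.86, 180, 180, 180].

### API

Orientations are given as [roll, pitch, yaw] about the fixed x, y, z axes, in that order (R = Rz(yaw) Ry(pitch) Rx(roll)).
In Python, from bench import r gives the robot as it stands. The module is installed in compiled form; this text tells all that it offers.
- The arm moves only by the tool servo_tool, never from a script. Its argument "commands" is a list that holds one entry, the list of rows, each a list of 7 numbers: the closure in counts, from 0 (fully open) to 255 (shut), then the shift along the tool's x, y, z in cm, then the turn, a rotation vector about the tool's x, y, z in degrees. A call has 1 to 8 rows; each row is the pose to reach, as a shift and turn from the pose commanded when the call began, along the tool's axes at that moment; what a row does not reach only later rows make up. A row lasts 1/10 s, in which the tool goes at most 50 mm and 8.59 degrees, less where a joint would pass 70% of its speed; a pose out of reach is approached as far as the arm can. A call with a gripper value outside its range is refused whole. The fingers move at their own pace and stop on an object; "force" is the grip in N (left out, the last holds). Time passes only in rows, so rows that repeat a pose let the fingers close. It gives the time, the measured TCP pose, the force and the opening at its end, in the units of the state.
- r.sense(): the state, without advancing time (a new reading comes with each control period).
- r.snapshot(name): name is "scene" or "side" or "wrist"; returns (picture, depth): 400x640x3 uint8, red, green, blue; 400x640 float32, mm along the optical axis (not along the pixel's ray), 0 where there is no reading.
- r.calibration(name): a dict with "fx", "fy", "cx", "cy" (pixels), "pose" (4x4, takes a point from camera to world coordinates). Camera axes: x right, y down, z forward; pixel columns grow to the right and rows downward; lengths in mm; the calibration is good to about 2 mm. A picture is of the moment at which its call begins: read the wrist's pose just before it. calibration takes no time and is no camera call; for the wrist camera it gives the pose at the moment of the call.
- r.hand_in(): hands the job in, once; it reports no verdict.
The state is a dict: "time": time; "joint_pos": joint angles; "qd": joint speeds; "joint_efforts": joint torques, N m; "tool_pos": TCP position; "tcp_rot": TCP orientation; "ft_force": force on the tool from outside, world axes, zero at the start; "wrist_torque": the same for the moment, N m; "finger_gap": finger opening in mm.
Only numpy, scipy, OpenCV 4.12 (cv2) and the standard library are available. Lean on these libraries where they do the work, as an engineer would, in place of code of your own. Each camera call takes 0.05 s, during which the arm holds its last target.

## Working session

There is one attempt and no reset: what is moved stays moved. The work goes in short steps, Python scripts to look and compute and a tool call to move; the robot and the scene stay as the last step left them, time stands still between calls to the robot, and variables do not carry over. Pictures are saved under pics/ and viewed, and the job is handed in when it is done.

Besides the shell and the picture viewer there is one more tool, called as name([rows], argument=value, ...), one row to a line, values as JSON. servo_tool: Moves the arm, as the interface text tells. Its arguments: {"type":"object","properties":{"commands":{"type":"array","items":{"type":"array","items":{"type":"array","items":{"type":"number"}}}},"force":{"type":"number"}},"required":["commands"]}

```bash
mkdir -p pics; python3 - <<'E'
from bench import r
import cv2
s=r.sense(); print({k:s[k] for k in s})
for n in ["scene","side","wrist"]:
    c=r.calibration(n); p,d=r.snapshot(n)
    cv2.imwrite(f"pics/{n}0.png",p[:,:,::-1]); 
    import numpy as np
    np.save(f"pics/{n}0.npy",d); np.save(f"pics/{n}0rgb.npy",p)
    print(n,{k:(v if k!="pose" else np.round(v,3).tolist()) for k,v in c.items()})
E
```

```text
{'time': 0.0, 'joint_pos': array([ 6.50659658e+01,  7.51586633e+00,  8.53302713e+01, -2.53996408e-03,
        8.72613160e+01, -4.89254710e+00]), 'qd': array([-0.03555907, -0.05654192,  0.0188201 , -0.01573575, -0.01230746,
        0.04170701]), 'joint_efforts': array([-1.44740614e-03, -5.69427824e+01, -5.00530314e+01, -6.10944480e-04,
        1.56947278e-02,  8.41982637e-05]), 'tool_pos': array([205.37349454, 563.16316779, 230.22702072]), 'tcp_rot': array([ 176.45987535,   89.89251636, -113.58148806]), 'ft_force': array([ 0.05403618,  0.25363762, -0.59275789]), 'wrist_torque': array([0.00429587, 0.04252987, 0.02347905]), 'finger_gap': 85.4358693988179}
scene {'fx': 399.6804176766507, 'fy': 399.6804176766507, 'cx': 311.99789430174354, 'cy': 197.14717588726404, 'pose': [[0.659, 0.636, -0.403, 1070.272], [0.752, -0.549, 0.364, -407.252], [0.01, -0.542, -0.84, 1115.919], [0.0, 0.0, 0.0, 1.0]]}
side {'fx': 502.8086353740402, 'fy': 502.8086353740402, 'cx': 316.0995819127796, 'cy': 203.2943694090653, 'pose': [[0.861, -0.276, 0.428, -85.978], [-0.509, -0.482, 0.713, -1083.636], [0.009, -0.832, -0.555, 945.935], [0.0, 0.0, 0.0, 1.0]]}
wrist {'fx': 333.0458053604935, 'fy': 333.0458053604935, 'cx': 316.99964833853386, 'cy': 198.2803103720335, 'pose': [[0.341, 0.888, 0.307, 126.259], [0.94, -0.322, -0.114, 593.459], [-0.002, 0.328, -0.945, 373.086], [0.0, 0.0, 0.0, 1.0]]}
```

View pics/scene0.png

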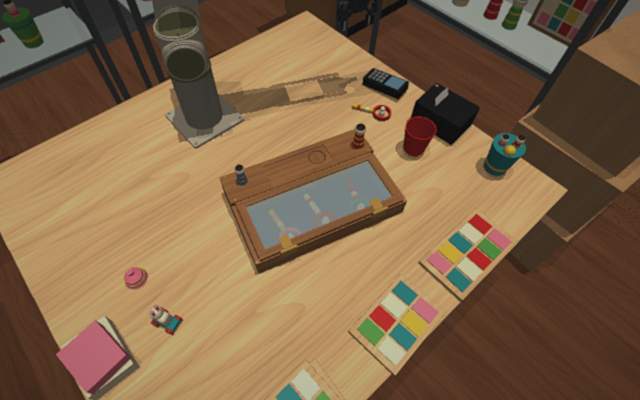

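View pics/side0.png

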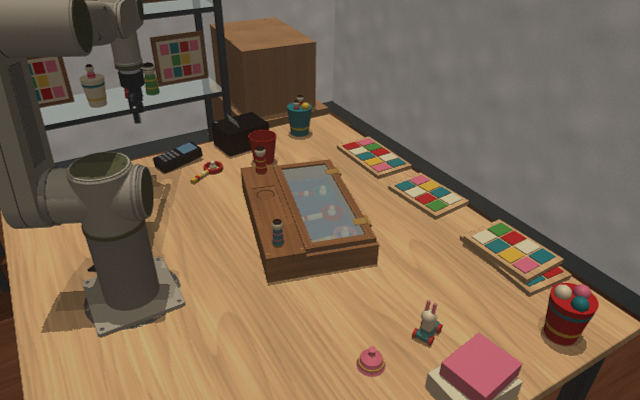

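View pics/wrist0.png

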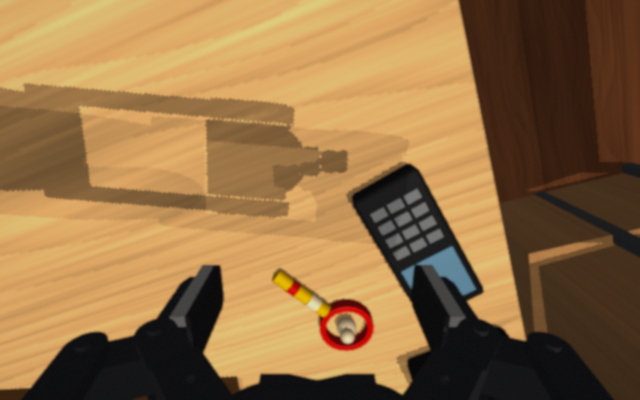

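The button may show as a faint ring at scene (317,156) and side (265,194). I'll zoom in on the case in both views.

```bash
python3 - <<'E'
import cv2
a=cv2.imread("pics/scene0.png")[120:280,205:415]; b=cv2.imread("pics/side0.png")[135:285,225:385]
cv2.imwrite("pics/sc_z.png",cv2.resize(a,None,fx=3.7,fy=3.7,interpolation=cv2.INTER_CUBIC))
cv2.imwrite("pics/si_z.png",cv2.resize(b,None,fx=4,fy=4,interpolation=cv2.INTER_CUBIC))
E
```

```text
(no output)
```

View pics/sc_z.png

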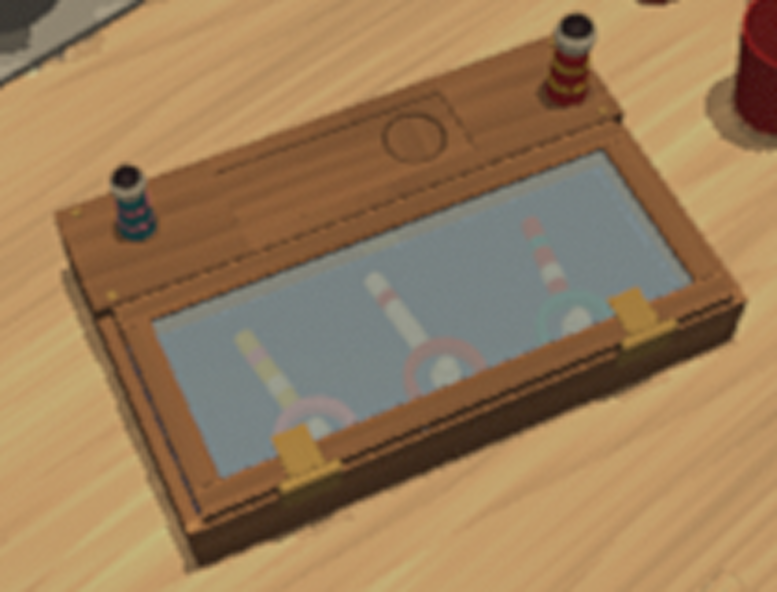

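View pics/si_z.png

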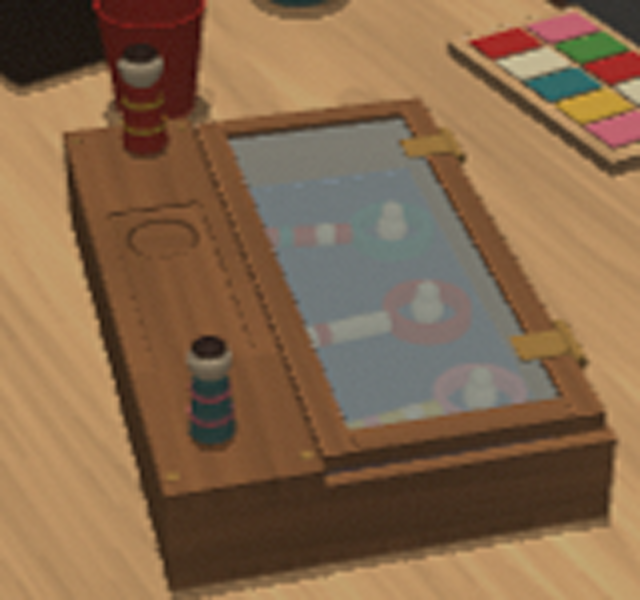

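The zooms show a faint ring near the left end of the strip, at about (414,138) in the scene zoom and (163,239) in the side zoom. A doll stands at each end of the apron. Next I'll ray-cast these points and the case corners.

```bash
cat > h.py <<'E'
from bench import r
import numpy as np
def ray(n,u,v,z,c=None):
    c=c or r.calibration(n); P=np.array(c["pose"])
    d=P[:3,:3]@np.array([(u-c["cx"])/c["fx"],(v-c["cy"])/c["fy"],1]); o=P[:3,3]
    return o+d*(z-o[2])/d[2]
E
python3 - <<'E'
from h import *
sc=lambda x,y:(205+(x+.5)/3.7-.5,120+(y+.5)/3.7-.5)
si=lambda x,y:(225+(x+.5)/4-.5,135+(y+.5)/4-.5)
S={"FR":(60,214,85),"BR":(197,522,85),"BL":(745,298,85),"ring":(414,138,82),"stripFLc":(440,93,84),"stripBLc":(474,150,84),"dollR":(137,235,87),"dollL":(568,98,87),"apL":(622,115,85),"apR":(100,312,85)}
D={"FL":(66,133,85),"FR":(165,494,85),"BR":(605,432,85),"BL":(418,100,85),"ring":(163,239,82),"stripFLc":(108,215,84),"stripBLc":(200,202,84),"dollR":(212,437,87),"dollL":(145,150,87),"apR":(325,470,85),"apL":(198,127,85)}
A={}
for k,(x,y,z) in S.items(): A[k]=ray("scene",*sc(x,y),z); print("scene",k,A[k].round(1))
B={}
for k,(x,y,z) in D.items(): B[k]=ray("side",*si(x,y),z); print("side",k,B[k].round(1))
# fit case pose (top only)
C={"FR":(-160,-250),"BR":(160,-250),"BL":(160,250),"FL":(-160,250),"apL":(-50,250),"apR":(-50,-250),"stripFLc":(-142,110),"stripBLc":(-68,110)}
for nm,M in(("scene",A),("side",B),("both",None)):
    prs=[(C[k],m[k][:2]) for m in ([M] if M else [A,B]) for k in C if k in m]
    p=np.array([a for a,_ in prs],float);q=np.array([b for _,b in prs])
    pc=p.mean(0);qc=q.mean(0);H=(p-pc).T@(q-qc)
    th=np.arctan2(H[0,1]-H[1,0],H[0,0]+H[1,1]);R=np.array([[np.cos(th),-np.sin(th)],[np.sin(th),np.cos(th)]])
    t=qc-R@pc
    print(nm,np.degrees(th).round(2),t.round(1),"res",np.linalg.norm((R@p.T).T+t-q,axis=1).round(1))
    for k in("ring","dollL","dollR"):
        for m in(A,B): print(k,(R.T@(m[k][:2]-t)).round(1),end=" ")
    print("strip_mid",(R@[-105,0]+t).round(1))
E
```

```text
scene FR [ 332.1 -130.3   85. ]
scene BR [ 636.1 -213.5   85. ]
scene BL [772.9 249.6  85. ]
scene ring [465.9 155.4  82. ]
scene stripFLc [443.6 206.7  84. ]
scene stripBLc [511.9 185.6  84. ]
scene dollR [394.1 -94.   87. ]
scene dollL [525.3 288.8  87. ]
scene apL [570.1 312.9  85. ]
scene apR [ 435.6 -161.4   85. ]
side FL [466.1 339.7  85. ]
side FR [ 329.5 -136.4   85. ]
side BR [ 621.8 -228.3   85. ]
side BL [760.4 239.8  85. ]
side ring [466.7 150.4  82. ]
side stripFLc [442.6 201.8  84. ]
side stripBLc [515.9 183.   84. ]
side dollR [ 382.9 -100.1   87. ]
side dollL [511.1 276.6  87. ]
side apR [ 433.6 -167.5   85. ]
side apL [569.3 292.9  85. ]
scene -15.98 [550.7  62.5] res [5.3 8.5 9.1 3.9 3.3 1.  4. ]
ring [-107.   66.] ring [-105.    61.4] dollL [-86.7 210.6] dollL [-97. 195.] dollR [-107.4 -193.6] dollR [-116.5 -202.5] strip_mid [449.7  91.4]
side -16.74 [546.6  53.1] res [ 9.   7.3 13.2  1.3 14.1  8.2  2.5  5.6]
ring [-106.7   74.8] ring [-104.6   70.1] dollL [-88.2 219.5] dollL [-98.3 203.8] dollR [-103.6 -184.8] dollR [-112.6 -193.9] strip_mid [446.   83.4]
both -16.34 [548.6  57.5] res [10.1 14.6  2.8  1.7  8.7  3.7  4.2  4.9 10.1 17.5  2.9 18.7  3.4  1.4
  1.7]
ring [-106.9   70.7] ring [-104.8   66.1] dollL [-87.4 215.3] dollL [-97.6 199.7] dollR [-105.6 -188.9] dollR [-114.7 -197.9] strip_mid [447.9  87.1]
```

```bash
cat >> h.py <<'E'
from scipy.spatial.transform import Rotation as Ro
def Rt(s): return Ro.from_euler("xyz",s["tcp_rot"],degrees=True)
def to_tool(s,target):
    return Rt(s).inv().apply(np.array(target)-s["tool_pos"])/10
E
python3 - <<'E'
from h import *
s=r.sense(); print(Rt(s).as_matrix().round(3)); print(to_tool(s,[466,153,231]))
E
```

```text
[[-0.001 -0.939  0.343]
 [-0.001  0.343  0.939]
 [-1.     0.    -0.001]]
[-1.60503472e-02 -3.85429221e+01 -2.96161706e+01]
```

servo_tool([
  [[255,0,-1.5,-1,0,0,0],[255,0,-4,-3,0,0,0],[255,0,-7.5,-5.5,0,0,0],[255,0,-11,-8.5,0,0,0],[255,0,-14.5,-11,0,0,0],[255,0,-18,-14,0,0,0],[255,0,-20,-15.5,0,0,0],[255,0,-21,-16,0,0,0]],
], force=20)

```text
time: 0.95
tool_pos: [349.3, 338.7, 231.3]
tcp_rot: [-113.5, 90.0, -43.7]
ft_force: [-1.0, -0.3, 0.1]
finger_gap: -0.0
```

servo_tool([
  [[255,0,-2,-1.5,0,0,0],[255,0,-5,-4,0,0,0],[255,0,-8.5,-6.5,0,0,0],[255,0,-12,-9.3,0,0,0],[255,0,-15,-11.8,0,0,0],[255,0,-17,-13.2,0,0,0],[255,0,-17.5,-13.6,0,0,0],[255,0,-17.5,-13.6,0,0,0]],
])

```text
time: 1.75
tool_pos: [465.9, 153.3, 231.1]
tcp_rot: [93.6, 90.0, 163.5]
ft_force: [-0.3, -0.2, -0.4]
finger_gap: 0.0
```

```bash
python3 - <<'E'
from h import *
import cv2
c=r.calibration("wrist"); s=r.sense(); p,d=r.snapshot("wrist"); print(s["time"],s["tool_pos"],s["tcp_rot"],s["ft_force"],s["finger_gap"])
cv2.imwrite("pics/w1.png",p[:,:,::-1]); import pickle; pickle.dump((c,s,d),open("pics/w1.pkl","wb"))
E
```

```text
1.75 [465.93767112 153.31888706 231.06693719] [ 93.60854053  89.96611979 163.47918368] [-0.33280152 -0.16501891 -0.39625424] 0.006940572964973693
```

View pics/w1.png

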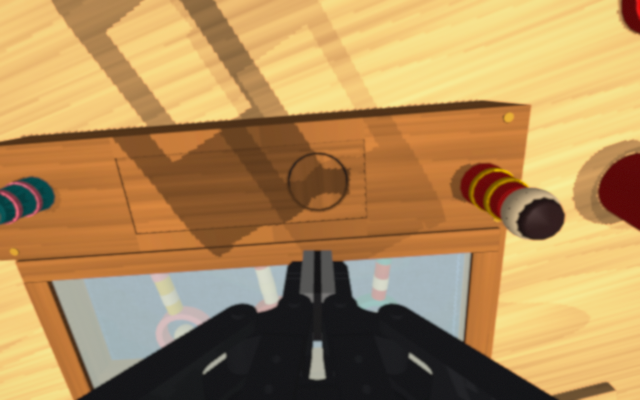

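The wrist view shows the ring at (318,181), with radius about 30 px. The strip's corners are at (116,158), (364,140), (366,216) and (135,234).

```bash
python3 - <<'E'
from h import *
import pickle,cv2
c,s,d=pickle.load(open("pics/w1.pkl","rb"))
Z={}
for k,u,v,z in [("FR",116,158,85),("FL",364,140,85),("BL",366,216,85),("BR",135,234,85),("ring",318,181,82),("ringL",348,181,83),("ringR",288,182,83),("ringT",318,152,83),("ringB",318,210,83),("lidfront",320,246,85),("apFL",529,105,85)]:
    Z[k]=ray("wrist",u,v,z,c); print(k,Z[k].round(1), "depth z err", d[v,u])
for a,b in (("FR","FL"),("BR","BL"),("FR","BR"),("FL","BL"),("ringL","ringR"),("ringT","ringB")): print(a,b,np.linalg.norm(Z[a]-Z[b]).round(1))
m=sum(Z[k] for k in("FR","FL","BL","BR"))/4; ey=(Z["FL"]-Z["FR"]+Z["BL"]-Z["BR"])[:2]; ey/=np.linalg.norm(ey); ex=np.array([ey[1],-ey[0]])
print("mid",m,"yaw",np.degrees(np.arctan2(ex[1],ex[0])),"ring in strip",ex@(Z["ring"]-m)[:2],ey@(Z["ring"]-m)[:2])
P=np.array(c["pose"])
for y in (55,66): 
  q=m[:2]+ey*y
# depth points on strip
for u,v in((200,190),(318,181),(250,150)):
  X=P[:3,:3]@(np.array([(u-c["cx"])/c["fx"],(v-c["cy"])/c["fy"],1])*d[v-2:v+3,u-2:u+3].mean())+P[:3,3]; print(X.round(1))
E
```

```text
FR [384.8  -4.6  85. ] depth z err 295.20255
FL [444.6 205.5  85. ] depth z err 288.11322
BL [513. 186.  85.] depth z err 310.2047
BR [455.2 -26.4  85. ] depth z err 318.5108
ring [466.4 155.2  82. ] depth z err 302.79877
ringL [475.5 180.9  83. ] depth z err 303.0062
ringR [457.7 129.4  83. ] depth z err 321.74667
ringT [441.2 164.4  83. ] depth z err 293.5054
ringB [492.7 145.7  83. ] depth z err 314.9219
lidfront [527.6 135.   85. ] depth z err 321.17847
apFL [463.9 343.9  85. ] depth z err 279.3128
FR FL 218.4
BR BL 220.2
FR BR 73.7
FL BL 71.1
ringL ringR 54.5
ringT ringB 54.8
mid [449.39330942  90.13273309  85.        ] yaw -15.538599831963356 ring in strip -1.0224937103870746 67.24873807129632
[437.2  50.8  83.1]
[463.2 156.3  93.7]
[419.  108.8  83.3]
```

Every size matches: strip 220 x 73 mm, ring about 55 mm, and the ring 67 mm along the strip on its centre line. I'll descend above it, then touch slowly.

servo_tool([
  [[255,1.5,0,0.2,0,0,0],[255,4,0,0.2,0,0,0],[255,7,0,0.2,0,0,0],[255,10,0,0.2,0,0,0],[255,12,0,0.2,0,0,0],[255,13,0,0.2,0,0,0],[255,13.5,0,0.2,0,0,0],[255,13.5,0,0.2,0,0,0]],
])

```text
time: 2.6
tool_pos: [466.1, 156.1, 96.0]
tcp_rot: [115.9, 90.0, -174.1]
ft_force: [0.3, -0.1, 1.1]
finger_gap: 0.2
```

servo_tool([
  [[255,0.1,0,0,0,0,0],[255,0.2,0,0,0,0,0],[255,0.3,0,0,0,0,0],[255,0.4,0,0,0,0,0],[255,0.5,0,0,0,0,0],[255,0.6,0,0,0,0,0],[255,0.7,0,0,0,0,0],[255,0.7,0,0,0,0,0]],
])

```text
time: 3.4
tool_pos: [466.4, 155.5, 89.1]
tcp_rot: [124.8, 90.0, -165.3]
ft_force: [-0.2, -0.3, -0.3]
finger_gap: 0.1
```

servo_tool([
  [[255,0.1,0,0,0,0,0],[255,0.2,0,0,0,0,0],[255,0.3,0,0,0,0,0],[255,0.4,0,0,0,0,0],[255,0.45,0,0,0,0,0],[255,0.5,0,0,0,0,0],[255,0.5,0,0,0,0,0]],
])

```text
time: 4.1
tool_pos: [466.5, 155.5, 84.2]
tcp_rot: [138.9, 90.0, -151.2]
ft_force: [-0.1, -0.2, -0.3]
finger_gap: -0.3
```

servo_tool([
  [[255,0.05,0,0,0,0,0],[255,0.1,0,0,0,0,0],[255,0.1,0,0,0,0,0]],
])

```text
time: 4.4
tool_pos: [466.5, 155.5, 83.2]
tcp_rot: [116.9, 90.0, -173.1]
ft_force: [-0.5, 0.7, 0.1]
finger_gap: -0.1
```

servo_tool([
  [[255,0.05,0,0,0,0,0],[255,0.1,0,0,0,0,0],[255,0.1,0,0,0,0,0]],
])

```text
time: 4.7
tool_pos: [466.5, 155.5, 82.2]
tcp_rot: [117.8, 90.0, -172.3]
ft_force: [-0.0, 0.7, -0.1]
finger_gap: -0.2
```

servo_tool([
  [[255,0.05,0,0,0,0,0],[255,0.1,0,0,0,0,0],[255,0.1,0,0,0,0,0]],
])

```text
time: 5.0
tool_pos: [466.6, 155.6, 81.5]
tcp_rot: [-45.6, 90.0, 24.3]
ft_force: [-1.7, -0.6, 2.3]
finger_gap: -0.1
```

Contact at about 81.5 mm, which is the height expected of the button's face. I'll go 1 mm deeper to see if it yields.

servo_tool([
  [[255,0.05,0,0,0,0,0],[255,0.1,0,0,0,0,0],[255,0.1,0,0,0,0,0]],
])

```text
time: 5.3
tool_pos: [466.6, 155.6, 80.4]
tcp_rot: [-61.8, 90.0, 8.2]
ft_force: [-1.1, -0.5, 4.0]
finger_gap: -0.2
```

It yields softly, so this is the button. Now pressing it right in.

servo_tool([
  [[255,0.1,0,0,0,0,0],[255,0.2,0,0,0,0,0],[255,0.3,0,0,0,0,0],[255,0.4,0,0,0,0,0],[255,0.48,0,0,0,0,0],[255,0.48,0,0,0,0,0]],
])

```text
time: 5.9
tool_pos: [466.6, 155.5, 75.6]
tcp_rot: [-55.9, 90.0, 14.0]
ft_force: [-1.3, 0.2, 5.1]
finger_gap: 0.0
```

```bash
python3 - <<'E'
from h import *
import cv2
p,d=r.snapshot("scene"); cv2.imwrite("pics/s2.png",cv2.resize(p[90:290,180:430,::-1],None,fx=3,fy=3)); s=r.sense(); print(s["time"],s["tool_pos"],s["ft_force"])
E
```

```text
5.95 [466.67723986 155.58133701  75.68741409] [-1.92799292 -0.59047417  6.07064479]
```

View pics/s2.png

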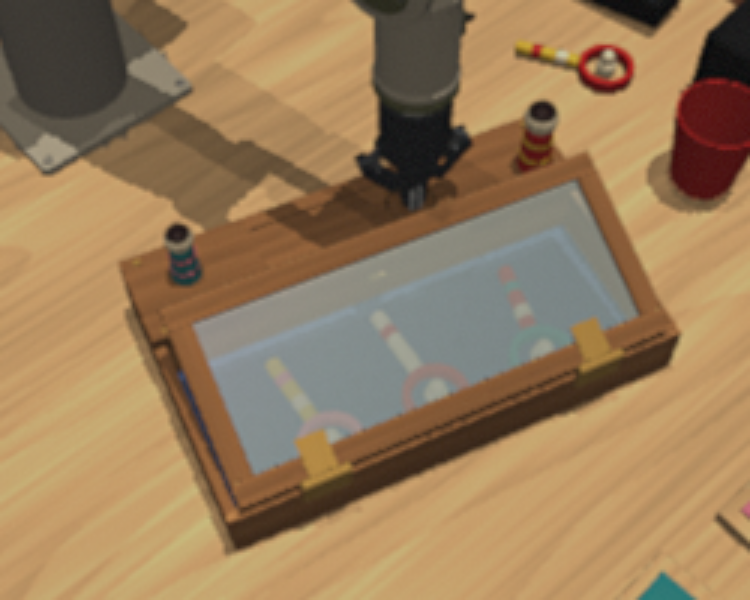

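The scene view shows the lid already rising and both dolls still in place. I'll lift straight up, then back off towards the robot.

servo_tool([
  [[255,-0.3,0,0,0,0,0],[255,-0.8,0,0,0,0,0],[255,-1.5,0,0,0,0,0],[255,-3,0,0,0,0,0],[255,-5,0.5,0,0,0,0],[255,-7,1,0,0,0,0],[255,-9,2,0,0,0,0],[255,-11,3,0,0,0,0]],
])

```text
time: 6.75
tool_pos: [437.8, 165.8, 186.4]
tcp_rot: [128.6, 90.0, -161.4]
ft_force: [0.7, -0.5, -0.1]
finger_gap: -0.1
```

servo_tool([
  [[255,-2,1,0,0,0,0],[255,-4,2,0,0,0,0],[255,-6,3,0,0,0,0],[255,-7,4,0,0,0,0],[255,-7,4.5,0,0,0,0],[255,-7,4.5,0,0,0,0],[255,-7,4.5,0,0,0,0],[255,-7,4.5,0,0,0,0]],
])

```text
time: 7.55
tool_pos: [395.8, 181.0, 254.3]
tcp_rot: [130.7, 89.9, -159.3]
ft_force: [-0.2, 0.6, 0.2]
finger_gap: 0.1
```

servo_tool([
  [[255,0,0,0,0,0,0],[255,0,0,0,0,0,0],[255,0,0,0,0,0,0],[255,0,0,0,0,0,0],[255,0,0,0,0,0,0],[255,0,0,0,0,0,0],[255,0,0,0,0,0,0],[255,0,0,0,0,0,0]],
])

```text
time: 8.35
tool_pos: [396.1, 181.2, 255.5]
tcp_rot: [-47.9, 90.0, 22.1]
ft_force: [1.2, -0.5, 0.5]
finger_gap: -0.2
```

```bash
python3 - <<'E'
from h import *
import cv2
p,d=r.snapshot("scene"); cv2.imwrite("pics/s3.png",p[:,:,::-1]);p,d=r.snapshot("side"); cv2.imwrite("pics/d3.png",p[:,:,::-1]); s=r.sense(); print(s["time"],s["tool_pos"],s["ft_force"])
E
```

```text
8.45 [396.07950522 181.23912603 255.53571637] [-0.61712758 -0.19719357 -0.16467075]
```

View pics/s3.png

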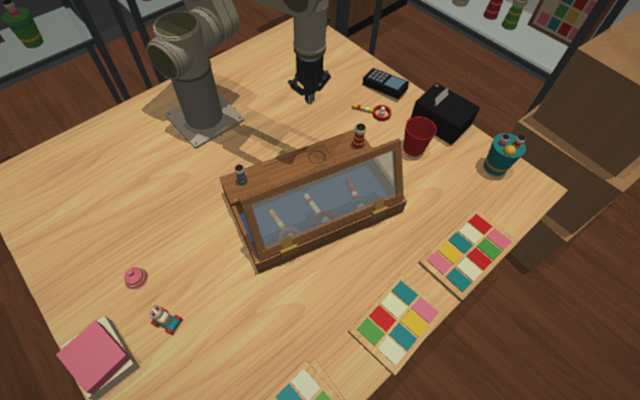

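View pics/d3.png

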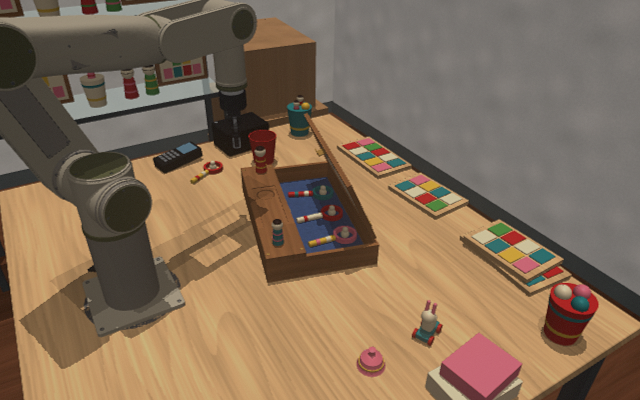

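Side view: the lid stands up, with its corner near (312,118), and the toys are where they were. I'll wait a second and check that nothing is still moving.

servo_tool([
  [[255,0,0,0,0,0,0],[255,0,0,0,0,0,0],[255,0,0,0,0,0,0],[255,0,0,0,0,0,0],[255,0,0,0,0,0,0],[255,0,0,0,0,0,0],[255,0,0,0,0,0,0],[255,0,0,0,0,0,0]],
])

```text
time: 9.25
tool_pos: [396.1, 181.2, 255.5]
tcp_rot: [-127.3, 90.0, -57.4]
ft_force: [-0.4, -0.0, -1.0]
finger_gap: -0.2
```

```bash
python3 - <<'E'
from h import *
import cv2
q=cv2.imread("pics/d3.png"); p,d=r.snapshot("side"); p=p[:,:,::-1].copy()
e=cv2.absdiff(cv2.GaussianBlur(p,(5,5),0),cv2.GaussianBlur(q,(5,5),0)).max(2); print("settle diff",(e>25).sum(), np.argwhere(e>25)[:5])
q=cv2.imread("pics/side0.png"); e=cv2.absdiff(p,q).max(2)
for k,(x,y) in dict(bell=(371,360),rabbit=(428,325),dollR=(278,233),dollL=(261,160),rattle=(208,172),pail=(263,147)).items(): print(k,(e[y-14:y+14,x-14:x+14]>40).mean().round(3))
P,D=r.snapshot("scene")
# triangulate lid front-left upper corner: side (309,116), scene (401,141)
def L(n,u,v):
    c=r.calibration(n);M=np.array(c["pose"]);return M[:3,3],M[:3,:3]@np.array([(u-c["cx"])/c["fx"],(v-c["cy"])/c["fy"],1])
o1,d1=L("side",309,117);o2,d2=L("scene",400,141)
t=np.linalg.lstsq(np.c_[d1,-d2],o2-o1,rcond=None)[0]; a,b=o1+t[0]*d1,o2+t[1]*d2
print("lid corner",a.round(),b.round())
E
```

```text
settle diff 0 []
bell 0.0
rabbit 0.0
dollR 0.0
dollL 0.0
rattle 0.0
pail 0.0
lid corner [690. 261. 256.] [683. 270. 266.]
```

```bash
python3 -c "
from bench import r
print(r.hand_in())"
```

```text
the job is handed in; nothing more can be done
None
```

The showcase is open and the job was handed in at about 9.4 s; no verdict is given at hand-in.

- **Finding the button:** A faint ring showed on the strip in the images, about 67 mm left of its middle, so I went straight there instead of feeling along the whole strip. With the fingers shut I came down in small steps. Contact was at z ≈ 81.5 mm, where the button's face should be, and it gave way softly at 2–4 N.
- **Pressing it:** I pushed to z ≈ 75.6 mm, its full 6 mm travel, at about 5–6 N. The lid sprang up by itself.
- **Clearing:** I lifted straight up and backed off towards the robot.

**Last checks:**
- **Lid:** its front corner was 171–181 mm above the apron, against 187 mm expected when fully open. The two camera rays disagreed by about 15 mm, so this is a rough figure. Nothing moved between two side pictures taken 0.9 s apart.
- **Toys:** in the side view, none of the patches around the dolls, rattle, pail, bell and rabbit had changed since the start.
- **Hand:** the fingertips are at z ≈ 255 mm, clear of everything, and the wrist force is about zero.

**Readings that disagreed:** the first case pose from the two fixed cameras had errors of up to 19 mm, so I aimed from the wrist camera, whose sizes matched those given. The raw wrist depth at the ring read about 94 mm, too high, and I ignored it.

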